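Fit the breather tube into the gearbox case to its depth band

ROBOT

A 6-joint arm with a two-finger parallel gripper is mounted at the origin on the work surface. World frame = base frame: x ahead of the robot, y to its left, z up, the work surface at z = 0. Lengths are in m, angles in rad, forces in N, time in s.
With the tool pointing down it reaches from about 0.3 to 0.775 m from the base axis. Payload 14.6 kg.
Tool frame: the origin (TCP) lies at the centre of the arm's flange, where the gripper is bolted on; the fingertips stand 199 mm ahead of it and the grasp point (between the pads) lies 180 mm ahead of it; z points along the fingers, y is the direction in which the jaws open and shut (so a half turn about z gives the same grasp; the last joint's range is limited). The gripper opens to 94 mm and grips with 3 to 60 N. Pads are 16 mm wide; open, the fingers measure 119 mm over their backs; the gripper's body (75 mm by 177 mm) begins 78 mm behind the grasp point.
Start: joints at [1.223, 0.3, 1.521, -0, 1.321, -0.067], TCP at [0.152, 0.528, 0.405] pointing down, gripper open.
Joint ranges: [-3.03, 3.03], [-0.79, 2.21], [0.23, 2.52], [-1.04, 4.18], [0, 3.07], [-2.55, 2.55]. Speed limits (rad/s): [2.22, 2.22, 2.57, 3.14, 3.14, 3.14].

INTERFACE

Orientations are given as [roll, pitch, yaw] about the fixed x, y, z axes, in that order (R = Rz(yaw) Ry(pitch) Rx(roll)).
In Python, from plant import manip gives the robot as it stands.
- The arm moves only by the shell command python3 -m creep 'ROWS' [FORCE]. ROWS is JSON, one flat list of numbers, 5 for each row, row after row: the shift along the tool's x, y, z in m, then the turn about the tool's z in degrees, then the opening, from 0 (shut) to 1 (fully open). In form: [x, y, z, twist, jaw, x, y, z, twist, jaw, ...]. A call has exactly 8 rows; each row shifts and turns the commanded pose from where the row before left it, along the tool's axes as they then stand; what a row does not reach is not made up. A row lasts 1/12 s, in which the tool goes at most 41.7 mm and 7.16 degrees, less where a joint would pass 70% of its speed; a pose out of reach is approached as far as the arm can. A call is refused whole if a number of a shift passes 0.0417 or a number of a turn 7.16, either way. A call with a gripper value outside its range is refused whole. The fingers move at their own pace and stop on an object; FORCE is the grip in N (left out, the last holds). Time passes only in rows, so rows that do not move let the fingers close, or fill a call up. It gives the time, the measured TCP pose, the force and the opening at its end, in the units of the state.
- manip.observe(): the state, without advancing time (a new reading comes with each control period).
- manip.read_camera(name): name is "side" or "top" or "wrist"; returns a dict with "frame" (384x512x3 uint8, red, green, blue), "depth" (384x512 float32, m along the optical axis (not along the pixel's ray), 0 where there is no reading), "vfov" (degrees; the focal length in pixels is half the picture's height over the tangent of half this angle, whatever the lens; pixels are square), "cx", "cy" (the principal point, pixels), "world_to_cam" (4x4, takes a point from world to camera coordinates). Camera axes: x right, y down, z forward; pixel columns grow to the right and rows downward; lengths in m; the calibration is good to about 2 mm. A picture is of the moment at which its call begins.
- manip.job_done(): hands the job in, once; it reports no verdict.
The state is a dict: "t": time; "joint_positions": joint angles; "qvel": joint speeds; "joint_efforts": joint torques, N m; "tcp_pos": TCP position; "tcp_rot": TCP orientation; "wrist_force": force on the tool from outside, world axes, zero at the start; "ft_torque": the same for the moment, N m; "grip_width": finger opening in m.
Only numpy, scipy, OpenCV 4.12 (cv2) and the standard library are available. Lean on these libraries where they do the work, as an engineer would, in place of code of your own. Each camera call takes 0.05 s, during which the arm holds its last target.

TASK

Fit the breather tube with the orange band into the gearbox case: take it out of the wooden rack and push it, banded end down, into the small black-bushed bore on top of the case until the lower edge of the orange band is level with the top of the case, no deeper. Let go and leave it standing there; leave the blue-banded tube and the dark steel tube in the rack.

Things in the scene. Friction and masses are not known exactly. Their poses are not given: they have to be found in the camera images.
- tube_orange: The tube to fit: aluminium, 22 mm outside diameter, 130 mm long, about 0.13 kg, an orange band painted round it 50 to 64 mm above its lower end. Origin: centre of its lower end; z up its axis. Starts upright in one of three holes of a fixed dark wooden rack, its lower 30 mm in the hole (lower end 10 mm above the table), upper 100 mm free; loose, it lifts straight out.
- tube_blue: Not to be moved: aluminium tube of the same size, blue band 75 to 89 mm above its lower end, in another hole of the rack. Origin: centre of its lower end, z up its axis. The rack is 75 x 290 x 40 mm, its holes in a row 100 mm apart, 25 mm wide, 30 mm deep.
- tube_dark: Not to be moved: plain dark steel tube of the same size, no band, in another hole of the rack. Origin: centre of its lower end, z up its axis.
- bush_mouth (a point): Mouth centre of the bore to use (z up), in the top of the fixed grey case, 150 x 210 x 100 mm tall; 16 mm studs at its top corners. Bore 25 mm wide, 90 deep, flat black ring round it; not the wide steel-ringed hole 100 mm away. From 10 mm down, sprung rubber lips grip the tube: 5 to 10 N to push, then hold it at any depth. Nothing stops it at the right depth.
There are look-alikes about, which are no part of the job. What is shaped like the tube_orange but yellow is not meant.

How it is judged:
By the outcome, as a careful person would: the job done as asked, in the order asked, and still so for the second after the job is handed in, with the robot touching nothing.
It also fails if it takes over 48 s, if anything falls off the work surface, if the arm or the gripper's body presses on something with over 40 N, if the wrist force passes 120 N, or if a joint passes its speed limit or range.

## Working session

There is one attempt and no reset: what is moved stays moved. The work goes in short steps, Python scripts to look and compute and a shell command to move; the robot and the scene stay as the last step left them, time stands still between calls to the robot, and variables do not carry over. Pictures are saved under pics/ and viewed, and the job is handed in when it is done.

```bash
mkdir -p pics; ls; cat > h.py <<'E'
import numpy as np, cv2
from plant import manip
def cam(n):
    c=manip.read_camera(n); return c
def save(c,f): cv2.imwrite('pics/'+f,c['frame'][:,:,::-1])
def world(c,u,v,d=None):
    f=192/np.tan(np.radians(c['vfov']/2))
    if d is None: d=c['depth'][int(v),int(u)]
    p=np.array([(u-c['cx'])/f*d,(v-c['cy'])/f*d,d,1])
    return (np.linalg.inv(c['world_to_cam'])@p)[:3]
def cloud(c):
    f=192/np.tan(np.radians(c['vfov']/2)); d=c['depth']
    v,u=np.mgrid[:384,:512]
    P=np.stack([(u-c['cx'])/f*d,(v-c['cy'])/f*d,d,np.ones_like(d)],-1)
    return (P@np.linalg.inv(c['world_to_cam']).T)[...,:3]
def proj(c,p):
    f=192/np.tan(np.radians(c['vfov']/2)); q=c['world_to_cam']@np.append(p,1)
    return q[0]/q[2]*f+c['cx'],q[1]/q[2]*f+c['cy']
E
python3 - <<'E'
from h import *
import pickle
for n in ['side','top','wrist']:
    c=cam(n);save(c,n+'1.png');pickle.dump(c,open(n+'1.pkl','wb'))
    print(n,c['vfov'],np.linalg.inv(c['world_to_cam'])[:3].round(3).tolist())
s=manip.observe();print(s)
E
```

```text
pics
side 46.619252826998135 [[0.954, -0.181, 0.24, 0.279], [-0.3, -0.598, 0.743, -0.874], [0.009, -0.781, -0.625, 0.823]]
top 44.7654002375138 [[0.049, -0.972, 0.231, 0.333], [-0.999, -0.049, 0.005, 0.001], [0.007, -0.231, -0.973, 1.113]]
wrist 66.93889101224191 [[0.277, 0.931, 0.239, 0.084], [0.961, -0.268, -0.068, 0.547], [0.001, 0.249, -0.968, 0.384]]
{'t': 0.15, 'joint_positions': array([ 1.22339286e+00,  3.00376625e-01,  1.52138790e+00,  1.05162311e-05,
        1.32070899e+00, -6.65867155e-02]), 'qvel': array([ 2.06048222e-05,  6.92534644e-04, -2.27505379e-03,  1.33714203e-03,
        2.36191827e-03,  6.05080127e-04]), 'joint_efforts': array([ 7.80791906e-04, -5.31967556e+01, -3.52812946e+01,  7.07875402e-02,
        2.37436057e-02, -9.04780336e-05]), 'tcp_pos': array([0.15241974, 0.52845032, 0.4042198 ]), 'tcp_rot': array([-3.14071442e+00, -6.87745274e-05,  2.86077326e+00]), 'wrist_force': array([0.11612674, 1.1911755 , 0.78288308]), 'ft_torque': array([ 0.04277606, -0.05183985,  0.00156827]), 'grip_width': 0.09410276512047544}
```

View pics/side1.png

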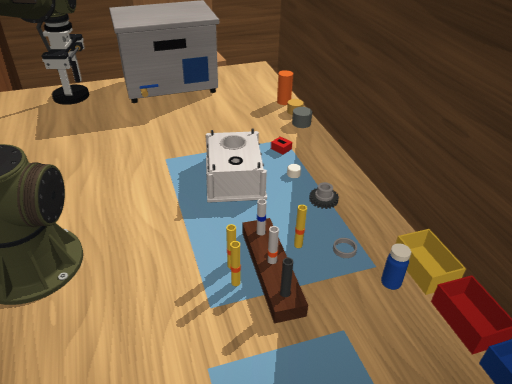

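View pics/top1.png

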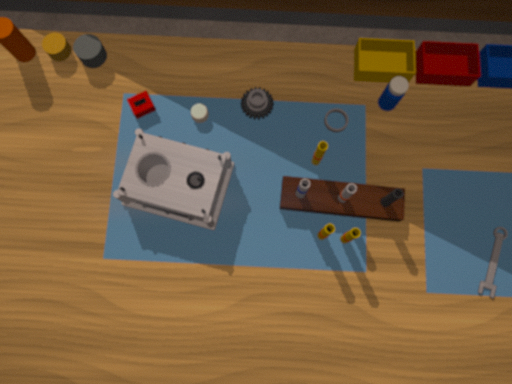

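View pics/wrist1.png

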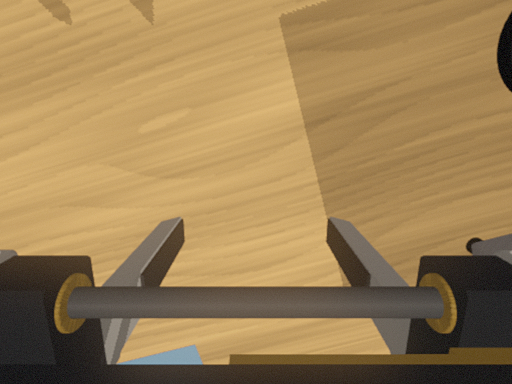

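The side view shows three tubes in the rack. Blue is at (262,215), the orange-banded aluminium one in the middle at (273,245), and dark at (287,278). Yellow look-alikes stand at (231,243), (236,263) and (301,226). The black-bushed bore is at top (195,180), side (236,160).

```bash
python3 - <<'E'
from h import *
import pickle
from scipy.optimize import least_squares
C={n:pickle.load(open(n+'1.pkl','rb')) for n in ['side','top']}
for n,c in C.items():
    P=cloud(c)
    pts={'side':{'blue':(262,215),'orange':(273,245),'dark':(287,278),'y1':(231,243),'y2':(236,263),'y3':(301,226)},'top':{'blue':(303,187),'orange':(348,192),'dark':(394,197),'y1':(327,231),'y2':(351,236),'y3':(320,152)}}[n]
    for k,(u,v) in pts.items():
        w=P[v-2:v+3,u-2:u+3].reshape(-1,3)
        ctr=w[np.argmax(w[:,2])]
        d=np.hypot(*(P[...,:2]-ctr[:2]).transpose(2,0,1))
        m=(d<0.03)&(P[...,2]>0.05)&(P[...,2]<0.2)
        q=P[m]
        r=least_squares(lambda x:np.hypot(q[:,0]-x[0],q[:,1]-x[1])-0.011,ctr[:2],loss='soft_l1',f_scale=0.001) 
        r2=r
        print(n,k,ctr.round(3),'fit',r2.x.round(4),'n',len(q),'zmax',np.percentile(q[:,2],98).round(3))
    # case top plane, bore
    u,v={'side':(236,160),'top':(195,180)}[n]
    w=P[v-22:v+23,u-22:u+23].reshape(-1,3)
    t=w[(abs(w[:,2]-0.1)<0.006)]
    print('case z',np.median(t[:,2]),'pix',P[v,u])
    g=c['frame'].astype(int).max(2)
    m=np.zeros(g.shape,bool); m[v-14:v+15,u-14:u+15]=g[v-14:v+15,u-14:u+15]<75
    nn,lab,st,ce=cv2.connectedComponentsWithStats(m.astype(np.uint8))
    for i in range(1,nn):
        if st[i,4]>15:
            # ray to z=0.1
            o=np.linalg.inv(c['world_to_cam'])[:3,3]; x=world(c,*ce[i],1.0); k=(0.1-o[2])/(x[2]-o[2]); print(st[i],ce[i],'on z=.1',o+(x-o)*k)
    s=cv2.resize(c['frame'][v-60:v+60,u-75:u+75,::-1],None,fx=5,fy=5,interpolation=cv2.INTER_CUBIC);cv2.imwrite(f'pics/{n}bore.png',s)
E
```

```text
side blue [ 0.563 -0.108  0.112] fit [ 0.5573 -0.113 ] n 280 zmax 0.141
side orange [ 0.555 -0.208  0.108] fit [ 0.5534 -0.2132] n 313 zmax 0.141
side dark [ 0.551 -0.306  0.105] fit [ 0.5535 -0.2961] n 350 zmax 0.141
side y1 [ 0.455 -0.205  0.131] fit [ 0.4653 -0.2071] n 287 zmax 0.131
side y2 [ 0.462 -0.219  0.088] fit [ 0.4609 -0.2241] n 287 zmax 0.131
side y3 [ 0.649 -0.146  0.086] fit [ 0.6462 -0.1502] n 262 zmax 0.131
case z 0.09991583797278958 pix [0.57463952 0.15725538 0.09176521]
[229 157  14   8  58] [235.53448276 160.48275862] on z=.1 [0.56933786 0.1436642  0.1       ]
top blue [ 0.553 -0.093  0.142] fit [ 0.5615 -0.0962] n 166 zmax 0.142
top orange [ 0.547 -0.189  0.141] fit [ 0.556  -0.1959] n 183 zmax 0.142
top dark [ 0.543 -0.287  0.142] fit [ 0.5507 -0.2959] n 209 zmax 0.141
top y1 [ 0.461 -0.147  0.131] fit [ 0.4684 -0.1518] n 152 zmax 0.131
top y2 [ 0.457 -0.2    0.132] fit [ 0.4625 -0.2064] n 164 zmax 0.132
top y3 [ 0.642 -0.134  0.129] fit [ 0.6517 -0.1346] n 177 zmax 0.131
case z 0.09939661960710722 pix [0.576463   0.15024302 0.05638025]
[187 172  17  17 168] [195.30357143 179.92261905] on z=.1 [0.56660805 0.14344048 0.1       ]
```

View pics/topbore.png

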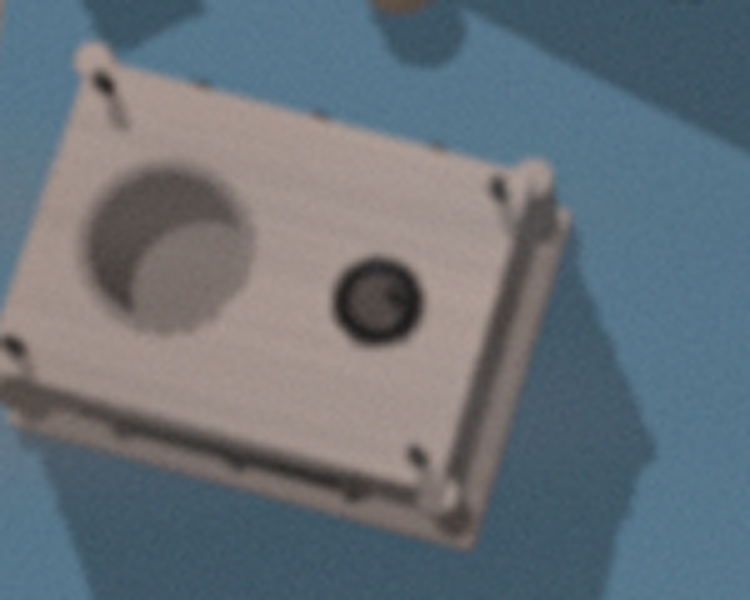

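View pics/sidebore.png

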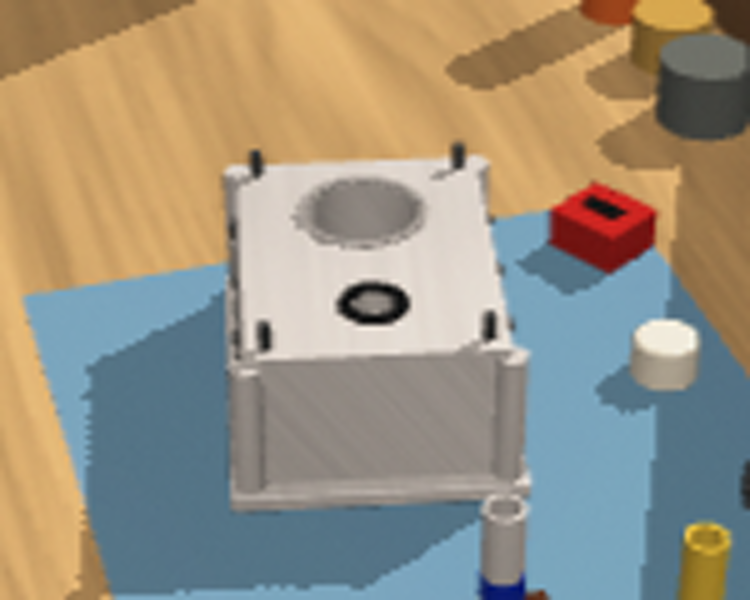

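```bash
python3 - <<'E'
from h import *
import pickle
from scipy.optimize import least_squares
C={n:pickle.load(open(n+'1.pkl','rb')) for n in ['side','top']}
for n,c in C.items():
    P=cloud(c);f=np.linalg.inv(c['world_to_cam'])[:2,2];f=f/np.linalg.norm(f)
    for k,s in {'blue':(.5615,-.0962),'orange':(.556,-.196),'dark':(.5507,-.2959)}.items():
        d=np.hypot(*(P[...,:2]-s).transpose(2,0,1))
        m=(d<0.02)&(P[...,2]>0.05)&(P[...,2]<0.134)
        # outer surface facing the camera only
        m&=((P[...,:2]-s)@f<-0.001)
        q=P[m]
        r=least_squares(lambda x:np.hypot(q[:,0]-x[0],q[:,1]-x[1])-0.011,s,loss='soft_l1',f_scale=0.001)
        print(n,k,r.x.round(4),len(q),np.abs(r.fun).mean().round(4))
    # overlays
    im=c['frame'][:,:,::-1].copy();S=5;
    u0,v0=[int(x) for x in proj(c,(.556,-.197,.1))]
    u1,v1=[int(x) for x in proj(c,(.568,.1435,.1))]
    out=[]
    for (uu,vv),crs in (((u0,v0),[(.556,-.197,.14,.011),(.556,-.197,.060,.011),(.556,-.197,.074,.011)]),((u1,v1),[(.568,.1435,.1,.0125),(.568,.1435,.1,.018)])):
        z=cv2.resize(im[vv-36:vv+36,uu-36:uu+36],None,fx=S,fy=S,interpolation=cv2.INTER_CUBIC)
        for x,y,h,r in crs:
            a=np.linspace(0,2*np.pi,40)
            p=np.array([proj(c,(x+r*np.cos(t),y+r*np.sin(t),h)) for t in a])
            p=((p-[uu-36,vv-36]+.5)*S).astype(int)
            cv2.polylines(z,[p.reshape(-1,1,2)],True,(0,255,0),1)
        out.append(z)
    cv2.imwrite(f'pics/ov_{n}.png',np.hstack(out))
E
```

```text
side blue [ 0.5645 -0.0964] 219 0.0009
side orange [ 0.5589 -0.1962] 237 0.0009
side dark [ 0.5536 -0.2958] 256 0.0007
top blue [ 0.5623 -0.0965] 77 0.0004
top orange [ 0.5566 -0.1963] 84 0.0005
top dark [ 0.5513 -0.296 ] 91 0.0005
```

View pics/ov_side.png

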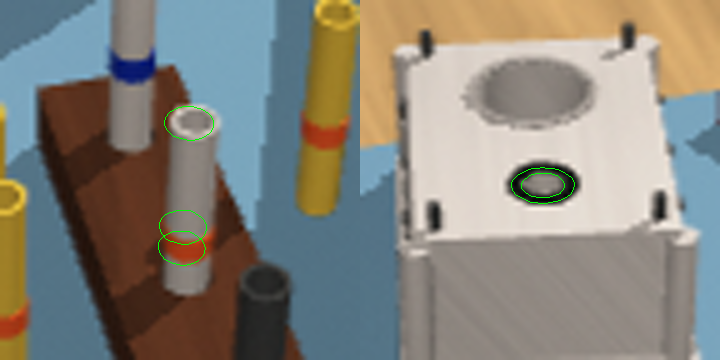

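View pics/ov_top.png

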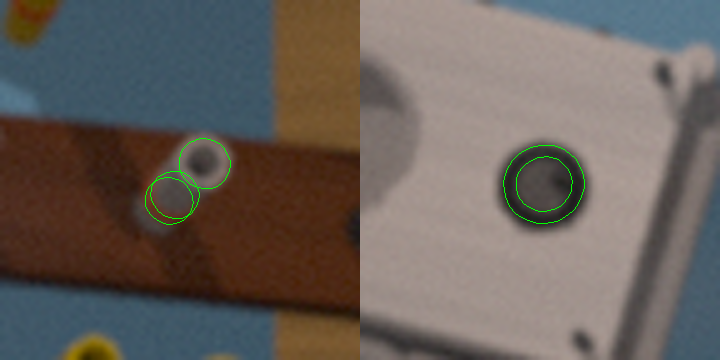

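```bash
python3 - <<'E'
from h import *
s=manip.observe();p=s['tcp_pos'];yaw=np.degrees(s['tcp_rot'][2])
d=(np.array([.558,-.196])-p[:2])/24
print(yaw)
for i in range(12):
    a=np.radians(yaw)
    x=d@[np.cos(a),np.sin(a)];y=d@[np.sin(a),-np.cos(a)]
    print(i,round(x,4),round(y,4)); yaw-= 7 if i<10 else (3.9 if i==10 else 0)
E
```

```text
163.91023413158683
0 -0.0246 -0.0243
1 -0.0274 -0.0211
2 -0.0298 -0.0176
3 -0.0317 -0.0139
4 -0.0331 -0.0099
5 -0.0341 -0.0058
6 -0.0346 -0.0016
7 -0.0345 0.0026
8 -0.0339 0.0068
9 -0.0328 0.0109
10 -0.0313 0.0148
11 -0.0302 0.0169
```

```bash
python3 -m creep '[-0.0246,-0.0243,0,7,1, -0.0274,-0.0211,0,7,1, -0.0298,-0.0176,0,7,1, -0.0317,-0.0139,0,7,1, -0.0331,-0.0099,0,7,1, -0.0341,-0.0058,0,7,1, -0.0346,-0.0016,0,7,1, -0.0345,0.0026,0,7,1]' 20
python3 -m creep '[-0.0339,0.0068,0,7,1, -0.0328,0.0109,0,7,1, -0.0313,0.0148,0,3.9,1, -0.0302,0.0169,0,0,1, -0.0302,0.0169,0,0,1, -0.0302,0.0169,0,0,1, -0.0302,0.0169,0,0,1, -0.0302,0.0169,0,0,1]'
```

```text
t: 0.82
tcp_pos: [0.2881, 0.2855, 0.4046]
tcp_rot: [3.142, -0.0, 1.878]
wrist_force: [0.4, 0.1, 0.6]
grip_width: 0.0939
t: 1.48
tcp_pos: [0.4234, 0.0437, 0.4047]
tcp_rot: [3.141, -0.0, 1.571]
wrist_force: [0.4, 0.7, -1.0]
grip_width: 0.094
```

```bash
python3 -m creep '[-0.03,0.0168,0,0,1, -0.03,0.0168,0,0,1, -0.03,0.0168,0,0,1, -0.03,0.0168,0,0,1, -0.03,0.0168,0,0,1, -0.03,0.0168,0,0,1, -0.03,0.0168,0,0,1, -0.029,0.0168,0,0,1]'
python3 -m creep '[0,0,0,0,1, 0,0,0,0,1, 0,0,0,0,1, 0,0,0,0,1, 0,0,0,0,1, 0,0,0,0,1, 0,0,0,0,1, 0,0,0,0,1]'
python3 - <<'E'
from h import *
for n in ['wrist','top']:
    c=cam(n);save(c,n+'2.png')
E
```

```text
t: 2.15
tcp_pos: [0.5579, -0.1952, 0.4043]
tcp_rot: [-3.141, -0.0, 1.571]
wrist_force: [0.4, 0.4, 0.3]
grip_width: 0.0942
t: 2.82
tcp_pos: [0.5573, -0.1931, 0.4049]
tcp_rot: [3.141, 0.0, 1.571]
wrist_force: [-0.4, 0.6, -1.6]
grip_width: 0.0939
```

View pics/wrist2.png

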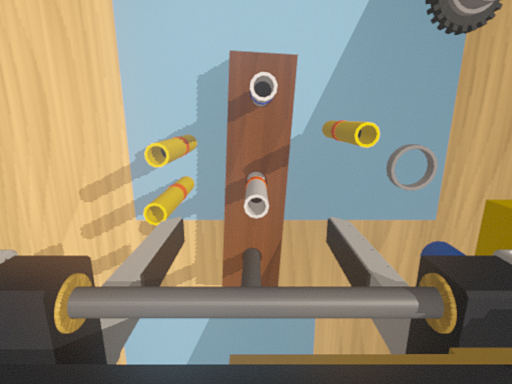

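The orange tube (top ring at (257,204)) lies between the open jaws. Next I measure it with the wrist camera.

```bash
python3 - <<'E'
from h import *
c=cam('wrist');P=cloud(c)
for s in [(.558,-.196),(.5635,-.0965)]:
    d=np.hypot(*(P[...,:2]-s).transpose(2,0,1))
    m=(d<.018)&(P[...,2]>.137)&(P[...,2]<.146)
    q=P[m];vs,us=np.nonzero(m)
    (uc,vc),r=cv2.minEnclosingCircle(np.c_[us,vs].astype(np.float32))
    o=np.linalg.inv(c['world_to_cam'])[:3,3];x=world(c,uc,vc,1.);print((o+(x-o)*(.14-o[2])/(x[2]-o[2])).round(4),len(q),q.mean(0).round(4),uc,vc,r)
print(manip.observe()['tcp_pos'])
E
```

```text
[ 0.5586 -0.1969  0.14  ] 207 [ 0.5587 -0.1972  0.1392] 255.5 205.14706420898438 12.1671142578125
[ 0.5641 -0.0977  0.14  ] 256 [ 0.5644 -0.0974  0.1394] 262.5 85.5 14.57748031616211
[ 0.55737721 -0.19336028  0.4047054 ]
```

```bash
python3 -m creep '[-0.003,0.001,0.01,0,1, 0,0,0.02,0,1, 0,0,0.02,0,1, 0,0,0.02,0,1, 0,0,0.02,0,1, 0,0,0.015,0,1, 0,0,0.005,0,1, 0,0,0,0,1]'
python3 -m creep '[0,0,0,0,0.4, 0,0,0,0,0.3, 0,0,0,0,0.2, 0,0,0,0,0.1, 0,0,0,0,0, 0,0,0,0,0, 0,0,0,0,0, 0,0,0,0,0]' 20
```

```text
t: 3.63
tcp_pos: [0.5582, -0.1965, 0.293]
tcp_rot: [-3.139, -0.001, 1.571]
wrist_force: [0.0, -0.6, 0.0]
grip_width: 0.094
t: 4.3
tcp_pos: [0.5584, -0.1965, 0.2947]
tcp_rot: [3.142, 0.0, 1.571]
wrist_force: [-0.3, 0.3, 0.7]
grip_width: 0.0442
```

```bash
python3 -m creep '[0,0,0,0,0, 0,0,0,0,0, 0,0,0,0,0, 0,0,0,0,0, 0,0,0,0,0, 0,0,0,0,0, 0,0,0,0,0, 0,0,0,0,0]' 30
```

```text
t: 4.97
tcp_pos: [0.5584, -0.1965, 0.2946]
tcp_rot: [-3.142, 0.0, 1.571]
wrist_force: [-0.3, -0.4, 0.5]
grip_width: 0.0216
```

```bash
python3 -m creep '[0,0,-0.01,0,0, 0,0,-0.02,0,0, 0,0,-0.025,0,0, 0,0,-0.025,0,0, 0,0,-0.025,0,0, 0,0,-0.025,0,0, 0,0,-0.025,0,0, 0,0,-0.01,0,0]'
python3 - <<'E'
from h import *
c=cam('side');save(c,'side3.png')
E
```

```text
t: 5.63
tcp_pos: [0.5581, -0.1963, 0.4639]
tcp_rot: [3.137, 0.002, 1.571]
wrist_force: [-0.2, -0.3, -0.5]
grip_width: 0.0218
```

View pics/side3.png

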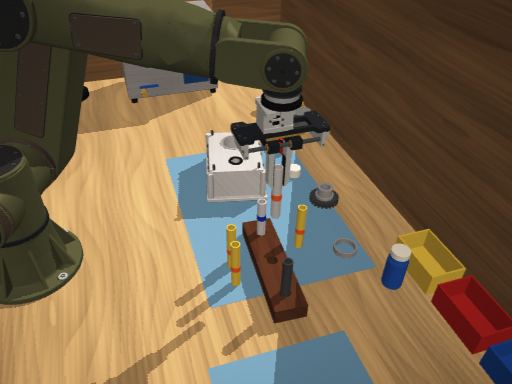

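The tube is out of the rack, held upright with its band at (276,197), and the others are untouched. I'll carry it to above the bore.

```bash
python3 -m creep '[0.01,0.001,0,0,0, 0.02,0.001,0,0,0, 0.03,0.001,0,0,0, 0.03,0.001,0,0,0, 0.03,0.001,0,0,0, 0.03,0.001,0,0,0, 0.03,0.001,0,0,0, 0.03,0.001,0,0,0]'
python3 -m creep '[0.03,0.001,0,0,0, 0.03,0.001,0,0,0, 0.03,0,0,0,0, 0.02,0,0,0,0, 0.015,0,0,0,0, 0.005,0,0,0,0, 0,0,0,0,0, 0,0,0,0,0]'
python3 - <<'E'
from h import *
import pickle
for n in ['wrist','top','side']:
    c=cam(n);save(c,n+'4.png');pickle.dump(c,open(n+'4.pkl','wb'))
print(manip.observe()['tcp_pos'],manip.observe()['tcp_rot'])
E
```

```text
t: 6.35
tcp_pos: [0.5661, 0.0157, 0.4576]
tcp_rot: [-3.139, -0.0, 1.571]
wrist_force: [0.0, -0.9, -1.5]
grip_width: 0.0216
t: 7.02
tcp_pos: [0.5683, 0.1433, 0.4586]
tcp_rot: [-3.14, 0.0, 1.571]
wrist_force: [-0.2, -0.4, -1.1]
grip_width: 0.0215
[0.56843326 0.14266437 0.45938236] [-3.14122572e+00  1.88058412e-04  1.56983815e+00]
```

View pics/side4.png

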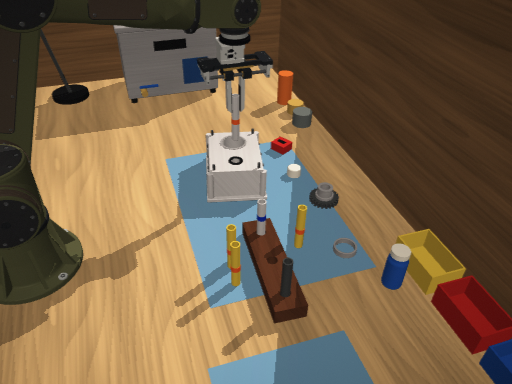

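View pics/wrist4.png

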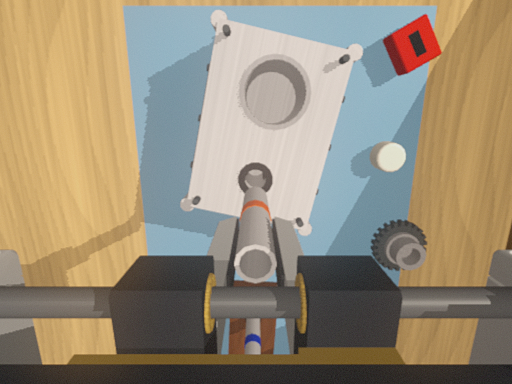

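View pics/top4.png

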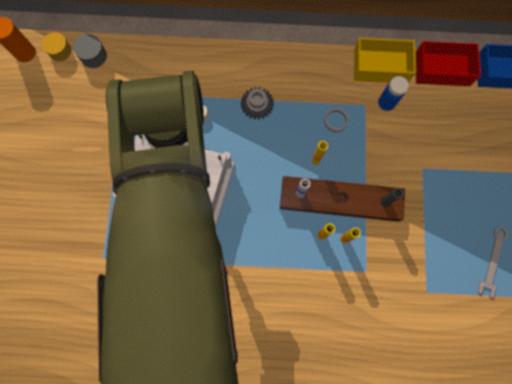

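```bash
cat > fit.py <<'E'
from h import *
from scipy.optimize import least_squares
def tubefit(c,x,y,z0,z1,top=None,yr=1):
    P=cloud(c);f=np.linalg.inv(c['world_to_cam'])[:2,2];f/=np.linalg.norm(f)
    d=np.hypot(P[...,0]-x,P[...,1]-y)
    m=(d<.018)&(P[...,2]>z0)&(P[...,2]<z1)&((P[...,:2]-[x,y])@f<0.001)
    q=P[m];zm=(z0+z1)/2
    r=least_squares(lambda a:np.hypot(q[:,0]-a[0]-a[2]*(q[:,2]-zm),q[:,1]-a[1]-a[3]*(q[:,2]-zm))-.011,[x,y,0,0],loss='soft_l1',f_scale=.001)
    return r.x,len(q),np.abs(r.fun).mean()
def ring(c,x,y,z=.1,R=.03):
    # black ring: dark pixels on the case top
    o=np.linalg.inv(c['world_to_cam'])[:3,3]
    v,u=np.mgrid[:384,:512]
    f=192/np.tan(np.radians(c['vfov']/2))
    D=np.stack([(u-c['cx'])/f,(v-c['cy'])/f,np.ones(u.shape)],-1)@np.linalg.inv(c['world_to_cam'])[:3,:3].T
    W=o+D*((z-o[2])/D[...,2])[...,None]
    return W
E
python3 - <<'E'
from fit import *
import pickle
for n in ['side','wrist']:
    c=pickle.load(open(n+'4.pkl','rb'))
    for a,b in [(.18,.26),(.18,.22),(.22,.26)]: 
        r=tubefit(c,.568,.143,a,b);print(n,a,b,r[0].round(4),r[1],r[2].round(4))
    P=cloud(c);d=np.hypot(P[...,0]-.568,P[...,1]-.143);m=(d<.016)&(P[...,2]>.12)&(P[...,2]<.35);print(np.percentile(P[m][:,2],[0,1,5,99]).round(3))
    W=ring(c,0,0);g=c['frame'].astype(int).max(2);d=np.hypot(W[...,0]-.568,W[...,1]-.1435)
    m=((d<.022)&(g<100)).astype(np.uint8); print(n,m.sum())
    o=[np.abs(W[...,0]-.568)<.03,np.abs(W[...,1]-.1435)<.03]
    q=W[m>0]; print(q.min(0),q.max(0),(q.min(0)+q.max(0))/2)
E
```

```text
side 0.18 0.26 [ 0.5687  0.1429  0.0054 -0.0209] 195 0.0013
side 0.18 0.22 [ 0.5688  0.1432  0.0113 -0.0384] 90 0.0014
side 0.22 0.26 [ 0.5688  0.1424  0.0407 -0.006 ] 105 0.0012
[0.174 0.176 0.185 0.346]
side 68
[0.54934502 0.12471558 0.1       ] [0.58801233 0.1645769  0.1       ] [0.56867868 0.14464624 0.1       ]
wrist 0.18 0.26 [5.683e-01 1.419e-01 2.300e-03 1.000e-04] 784 0.0003
wrist 0.18 0.22 [ 0.5683  0.1418  0.0057 -0.0019] 277 0.0001
wrist 0.22 0.26 [ 0.5684  0.142   0.001  -0.02  ] 507 0.0003
[0.176 0.185 0.211 0.348]
wrist 79
[0.549546   0.12864525 0.1       ] [0.58650421 0.16133152 0.1       ] [0.56802511 0.14498838 0.1       ]
```

```bash
python3 -m creep '[0.001,0,0.005,0,0, 0,0,0.01,0,0, 0,0,0.01,0,0, 0,0,0.01,0,0, 0,0,0.01,0,0, 0,0,0.005,0,0, 0,0,0,0,0, 0,0,0,0,0]'
python3 - <<'E'
from fit import *
import pickle
print(manip.observe()['tcp_pos'],manip.observe()['wrist_force'])
for n in ['side','wrist']:
    c=cam(n);pickle.dump(c,open(n+'5.pkl','wb'))
    r=tubefit(c,.568,.143,.14,.21);print(n,r[0].round(4),r[1],r[2].round(4))
    z=cv2.resize(c['frame'][:,:,::-1],None,fx=1,fy=1)
    u,v=[int(x) for x in proj(c,(.568,.1435,.13))]
    S=8
    z=cv2.resize(z[v-30:v+30,u-30:u+30],None,fx=S,fy=S,interpolation=cv2.INTER_CUBIC)
    for x,y,h,rr,col in [(.5685,.1435,.1,.0185,(0,255,0)),(r[0][0],r[0][1],.125,.011,(255,0,255)),(r[0][0],r[0][1],.175,.011,(255,0,255))]:
        p=np.array([proj(c,(x+rr*np.cos(t),y+rr*np.sin(t),h)) for t in np.linspace(0,6.28,40)])
        p=((p-[u-30,v-30]+.5)*S).astype(int);cv2.polylines(z,[p.reshape(-1,1,2)],True,col,1)
    cv2.imwrite(f'pics/{n}5.png',z)
E
```

```text
t: 7.83
tcp_pos: [0.5684, 0.1446, 0.4095]
tcp_rot: [-3.141, 0.0, 1.571]
wrist_force: [1.4, -0.1, -0.3]
grip_width: 0.0216
[0.56841506 0.1445646  0.40949149] [ 1.37535621 -0.05752284 -0.30749284]
side [ 0.5686  0.1447  0.0021 -0.0021] 163 0.0013
wrist [ 0.5689  0.1433  0.0012 -0.0019] 697 0.0002
```

View pics/side5.png

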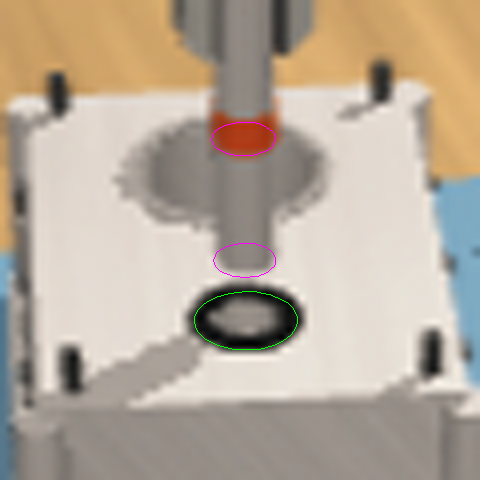

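View pics/wrist5.png

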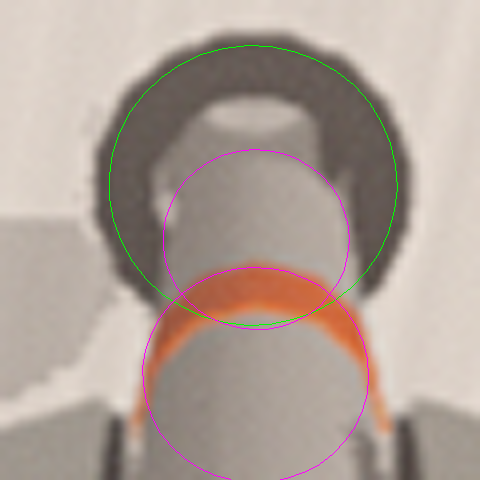

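```bash
python3 -m creep '[0,-0.0005,0.005,0,0, 0,0,0.006,0,0, 0,0,0.006,0,0, 0,0,0.006,0,0, 0,0,0.006,0,0, 0,0,0.003,0,0, 0,0,0,0,0, 0,0,0,0,0]' 40
```

```text
t: 8.6
tcp_pos: [0.5679, 0.1446, 0.3775]
tcp_rot: [-3.141, 0.0, 1.571]
wrist_force: [0.5, 0.3, -0.8]
grip_width: 0.0214
```

```bash
python3 -m creep '[0,0,0.004,0,0, 0,0,0.005,0,0, 0,0,0.005,0,0, 0,0,0.005,0,0, 0,0,0.005,0,0, 0,0,0.004,0,0, 0,0,0,0,0, 0,0,0,0,0]'
```

```text
t: 9.27
tcp_pos: [0.5677, 0.1446, 0.3486]
tcp_rot: [-3.14, 0.0, 1.571]
wrist_force: [0.8, 0.9, -8.6]
grip_width: 0.0215
```

```bash
cat > look.py <<'E'
from fit import *
import sys,pickle
tag=sys.argv[1]
s=manip.observe();print(s['t'],s['tcp_pos'],s['wrist_force'])
for n in ['side','wrist']:
    c=cam(n);pickle.dump(c,open(n+tag+'.pkl','wb'))
    u,v=[int(x) for x in proj(c,(.568,.144,.12))];S=8
    v=min(v,354)
    z=cv2.resize(c['frame'][v-30:v+30,u-30:u+30,::-1],None,fx=S,fy=S,interpolation=cv2.INTER_CUBIC)
    cv2.imwrite(f'pics/{n}{tag}.png',z)
    # band pixels (orange) -> height profile along front
    P=cloud(c);f=c['frame'].astype(int)
    m=(f[...,0]>120)&(f[...,0]-f[...,2]>70)&(f[...,0]-f[...,1]>50)&(np.hypot(P[...,0]-.568,P[...,1]-.144)<.02)
    q=P[m]
    print(n,m.sum(),'band z',q[:,2].min().round(4),q[:,2].max().round(4), 'tube top',np.percentile(P[(np.hypot(P[...,0]-.568,P[...,1]-.144)<.011)&(P[...,2]<.215)&(P[...,2]>.11)][:,2],99).round(4))
E
python3 look.py 6
```

```text
9.2667 [0.56773686 0.14459236 0.34855168] [ 0.76085531  0.93490861 -8.56269083]
side 31 band z 0.1144 0.1282 tube top 0.1955
wrist 185 band z 0.0826 0.1501 tube top 0.2052
```

View pics/side6.png

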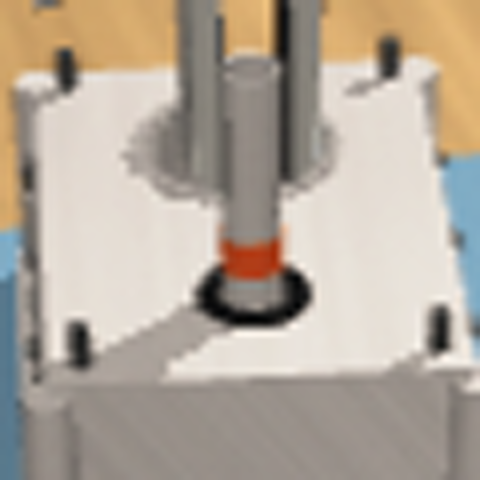

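View pics/wrist6.png

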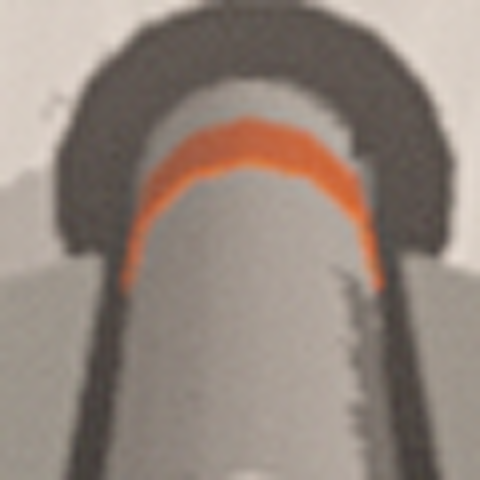

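The side view puts the band at z 0.114–0.128, which matches the model and shows no slip. About 14 mm remain.

```bash
python3 -m creep '[0,0,0.003,0,0, 0,0,0.003,0,0, 0,0,0.003,0,0, 0,0,0.002,0,0, 0,0,0.001,0,0, 0,0,0,0,0, 0,0,0,0,0, 0,0,0,0,0]'; python3 look.py 7
```

```text
t: 10.03
tcp_pos: [0.568, 0.1447, 0.3387]
tcp_rot: [3.14, -0.001, 1.571]
wrist_force: [-0.2, 1.0, 5.6]
grip_width: 0.0212
10.0333 [0.56796986 0.14467347 0.33874615] [-0.23398141  1.02323867  5.62220069]
side 35 band z 0.1009 0.1205 tube top 0.1853
wrist 193 band z 0.0841 0.1396 tube top 0.1991
```

View pics/side7.png

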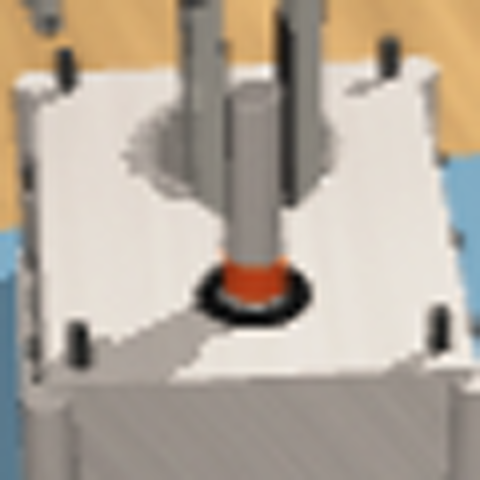

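View pics/wrist7.png

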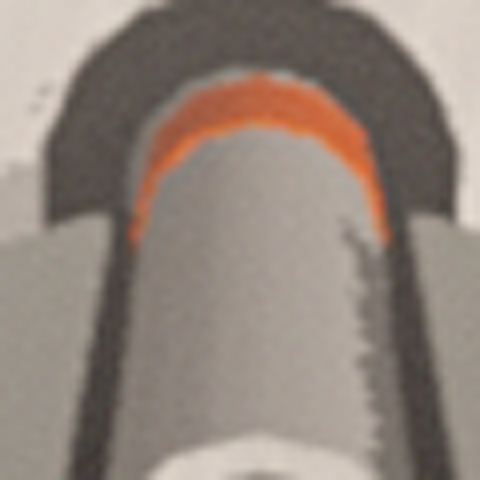

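```bash
cat > band.py <<'E'
from fit import *
import sys,pickle
from scipy.optimize import minimize_scalar
for tag in sys.argv[1:]:
    c=pickle.load(open(f'side{tag}.pkl','rb'))
    o=np.linalg.inv(c['world_to_cam'])[:3,3]
    a=np.array([.568,.144]);d=(o[:2]-a)/np.linalg.norm(o[:2]-a);s=a+.011*d
    zs=np.arange(.09,.2,.00025)
    f=c['frame'].astype(np.float32);prof=[]
    for z in zs:
        vals=[]
        for t in np.radians([-25,-12,0,12,25]):
            dd=np.array([d[0]*np.cos(t)-d[1]*np.sin(t),d[0]*np.sin(t)+d[1]*np.cos(t)])
            u,v=proj(c,(*(a+.011*dd),z))
            vals.append(cv2.getRectSubPix(f,(1,1),(float(u),float(v)))[0,0])
        prof.append(np.mean(vals,0))
    p=np.array(prof);k=p[:,0]-p[:,2];h=(k.max()+np.median(k))/2
    i=np.nonzero(k>h)[0];b=p.sum(1)/3
    t=zs>.15; 
    print(tag,'band',zs[i[0]].round(4),zs[i[-1]].round(4),'width',(zs[i[-1]]-zs[i[0]]).round(4),'centre-based lower',((zs[i[0]]+zs[i[-1]])/2-.007).round(4))
E
python3 band.py 6 7
```

```text
6 band 0.1145 0.1288 width 0.0143 centre-based lower 0.1146
7 band 0.1048 0.1198 width 0.015 centre-based lower 0.1052
```

```bash
python3 -m creep '[0,0,0.001,0,0, 0,0,0.001,0,0, 0,0,0,0,0, 0,0,0,0,0, 0,0,0,0,0, 0,0,0,0,0, 0,0,0,0,0, 0,0,0,0,0]'; python3 look.py 8; python3 band.py 8
```

```text
t: 10.8
tcp_pos: [0.568, 0.1446, 0.3366]
tcp_rot: [3.14, -0.0, 1.571]
wrist_force: [-0.7, 1.3, 5.3]
grip_width: 0.0213
10.8 [0.56797508 0.14461624 0.33656353] [-0.73036849  1.29379065  5.30453845]
side 30 band z 0.1003 0.1158 tube top 0.1825
wrist 197 band z 0.08 0.1369 tube top 0.1967
8 band 0.1028 0.117 width 0.0143 centre-based lower 0.1029
```

```bash
sed -e 's/\.568,\.144\]/.5585,-.196]/' -e 's/arange(.09,.2/arange(.045,.12/' band.py > band1.py; python3 band1.py 1
python3 - <<'E'
from h import *
import pickle
for n in ['side1','top1','wrist4']:
    P=cloud(pickle.load(open(n+'.pkl','rb')));d=np.hypot(P[...,0]-.568,P[...,1]-.1435)
    q=P[(d>.023)&(d<.036)&(abs(P[...,2]-.1)<.006)];print(n,len(q),np.median(q[:,2]).round(4))
    q=P[(abs(P[...,0]-.5)<.1)&(abs(P[...,1]+.02)<.03)&(P[...,2]<.03)];print('table',np.median(q[:,2]).round(4))
E
```

```text
1 band 0.0598 0.0745 width 0.0148 centre-based lower 0.0601
side1 170 0.1002
table 0.0005
top1 464 0.0993
table -0.0001
wrist4 1401 0.0993
table -0.0004
```

```bash
sed -i 's/\.568,\.144\]/.5685,.1447]/' band.py; python3 -m creep '[0,0,0.001,0,0, 0,0,0.0005,0,0, 0,0,0,0,0, 0,0,0,0,0, 0,0,0,0,0, 0,0,0,0,0, 0,0,0,0,0, 0,0,0,0,0]'; python3 look.py 9; python3 band.py 6 7 8 9
```

```text
t: 11.57
tcp_pos: [0.568, 0.1446, 0.335]
tcp_rot: [3.14, -0.0, 1.571]
wrist_force: [-0.2, 1.5, 5.2]
grip_width: 0.0217
11.5667 [0.56795358 0.14462633 0.33499223] [-0.24048733  1.52296684  5.23493052]
side 29 band z 0.0987 0.1163 tube top 0.1826
wrist 187 band z 0.0767 0.136 tube top 0.1955
6 band 0.1138 0.1283 width 0.0145 centre-based lower 0.114
7 band 0.1042 0.1193 width 0.015 centre-based lower 0.1048
8 band 0.102 0.1165 width 0.0145 centre-based lower 0.1023
9 band 0.1005 0.1145 width 0.014 centre-based lower 0.1005
```

View pics/side9.png

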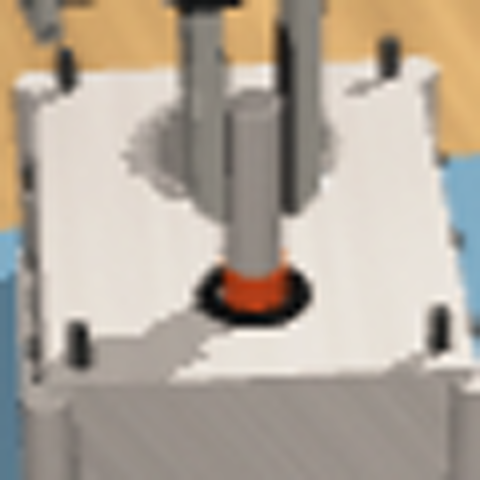

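View pics/wrist9.png

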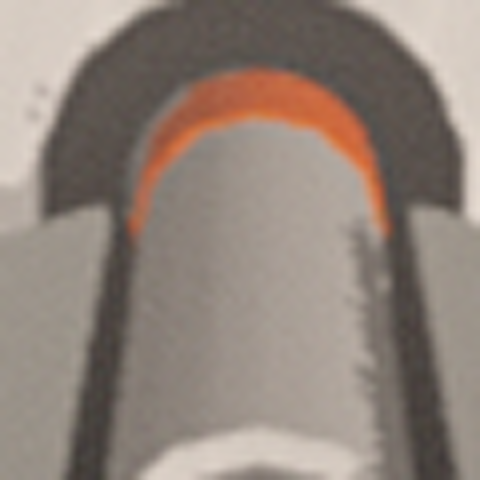

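Forward kinematics (0.1004) and the side image (0.1005) both put the band's lower edge within 0.5 mm of the case top. Releasing.

```bash
python3 -m creep '[0,0,0,0,0.3, 0,0,0,0,0.4, 0,0,0,0,0.6, 0,0,0,0,0.8, 0,0,0,0,0.8, 0,0,0,0,0.8, 0,0,0,0,0.8, 0,0,0,0,0.8]'
python3 -m creep '[0,0,-0.005,0,0.8, 0,0,-0.015,0,0.8, 0,0,-0.02,0,0.8, 0,0,-0.02,0,0.8, 0,0,-0.02,0,0.8, 0,0,-0.02,0,0.8, 0,0,0,0,0.8, 0,0,0,0,0.8]'; python3 look.py 10; python3 band.py 10; python3 -c "
from h import *
import pickle;save(pickle.load(open('side10.pkl','rb')),'full10.png');save(cam('wrist'),'wfull10.png')"
```

```text
t: 12.33
tcp_pos: [0.5678, 0.1445, 0.3341]
tcp_rot: [-3.142, 0.0, 1.571]
wrist_force: [0.4, 0.1, -1.1]
grip_width: 0.0711
t: 13.0
tcp_pos: [0.5677, 0.1445, 0.435]
tcp_rot: [3.14, -0.0, 1.571]
wrist_force: [0.3, -0.0, -0.7]
grip_width: 0.075
13.0 [0.56773282 0.14453045 0.43497861] [ 0.25500435 -0.04722776 -0.67720307]
side 30 band z 0.0999 0.1149 tube top 0.1814
wrist 62 band z 0.0716 0.1158 tube top 0.1808
10 band 0.1005 0.115 width 0.0145 centre-based lower 0.1008
```

View pics/side10.png

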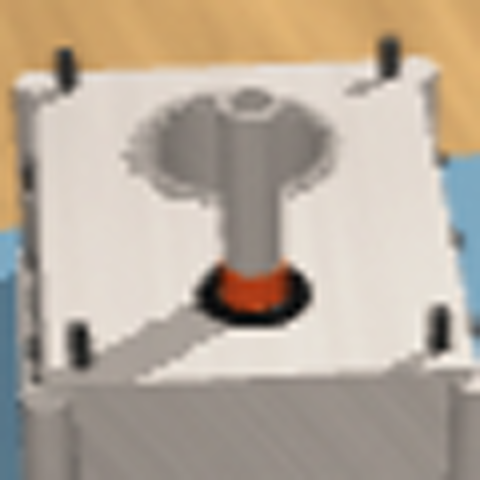

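View pics/full10.png

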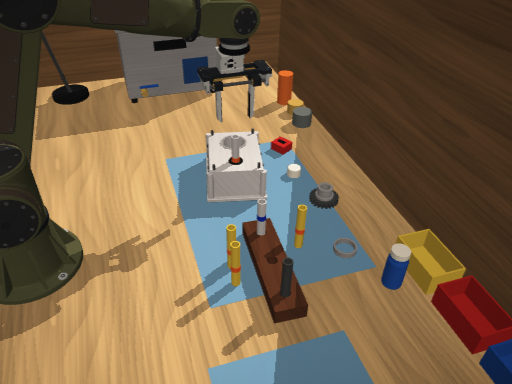

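View pics/wfull10.png

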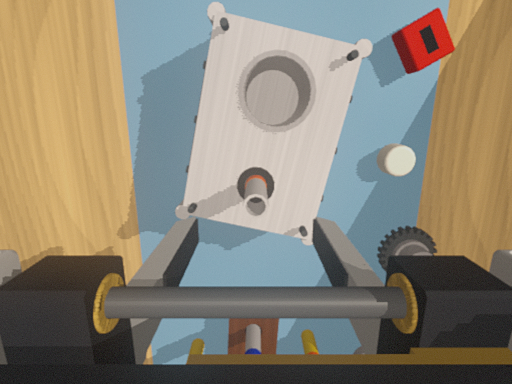

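```bash
python3 - <<'E'
from h import *
import pickle
def rim(c,x,y,z):
    P=cloud(c);d=np.hypot(P[...,0]-x,P[...,1]-y);m=(d<.013)&(abs(P[...,2]-z)<.0045);q=P[m];return len(q),q.mean(0).round(4),np.median(q[:,2]).round(4)
c=pickle.load(open('side1.pkl','rb'));print(rim(c,.558,-.1965,.14))
c=pickle.load(open('side10.pkl','rb'));print(rim(c,.568,.144,.18),rim(c,.563,-.097,.14))
c=cam('wrist');print(rim(c,.568,.144,.18))
P=cloud(c);d=np.hypot(P[...,0]-.568,P[...,1]-.144);print('case',np.median(P[(d>.024)&(d<.04)&(abs(P[...,2]-.1)<.006)][:,2]))
E
```

```text
(42, array([ 0.5583, -0.1983,  0.1392]), np.float64(0.1396))
(32, array([0.567 , 0.1434, 0.1787]), np.float64(0.1784)) (33, array([ 0.564 , -0.0972,  0.139 ]), np.float64(0.1386))
(270, array([0.568 , 0.144 , 0.1792]), np.float64(0.1796))
case 0.0993405097043053
```

```bash
python3 -c "
from plant import manip
print(manip.job_done())"
```

```text
the job is handed in; nothing more can be done
None
```

The orange-banded tube is standing in the black-bushed bore, banded end down, and I handed the job in at about 13 s. I gripped it in the rack, lifted it clear and pushed it in; the highest wrist force I read was about 9 N. I then let go and backed off about 100 mm.

**Depth:** the last checks put the lower edge of the band 0.3 to 0.8 mm above the case top. The arm pose before release gave 0.4 mm. After release, the wrist camera gave 0.3 mm (tube rim 80.3 mm above the case top) and the side camera's band gave 0.5 to 0.8 mm.

**Disagreement:** a coarser side-camera reading of the tube rim came out 1–2 mm lower (0.178 against 0.180 m). That reading has few pixels and reads low on the tubes in the rack too, so I did not act on it.

**Rest of the scene:** the tube stands upright. The blue and dark tubes are still in the rack, the yellow look-alikes have not moved, and the gripper touches nothing.

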